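# Slacken the hub nut of a classroom propeller stand with unknown thread direction

## Task

The propeller on the stand nearer the robot is to be changed: slacken its black T-handled hub nut by about a quarter turn and let go of it. The two stands spin opposite ways, so one nut has a reverse thread and nothing shows which: try it a little either way, feel which way gives, and turn that way. Leave the nut of the farther stand tight.

Things in the scene. Friction and masses are not known exactly. Their poses are not given: they have to be found in the camera images.
- nut_a_grip (a point): On the turning axis of stand A's hub nut, mid-height of its black grip bar, 102 mm above the table. Bar: 56 mm long (point x, level), 12 mm thick (y), 28 mm high (88 to 116 mm above the table); z up, the turning axis; the point turns with the nut. Below it a 14 mm stem and a 36 mm washer, top 78 mm above the table. The nearer stand has x below 0.6 m, the farther one beyond 0.7 m.
- nut_b_grip (a point): The same point on stand B, which looks just like A. Each stand is fixed: 130 mm square plywood foot, grey motor 84 mm across, white three-blade propeller of 94 mm radius, its top 74 mm above the table; it does not turn. Loose bystanders up to 90 mm tall (one a beaker with a thermometer, to 145 mm) stand about 160 mm from each axis, to either side.
- nut_a (a joint): Turn (rad) of stand A's nut from tight: 0 at its solid stop, starts below 0.05, grows to at most 2.0 as it slackens, whichever way that is. One stand has an ordinary thread, the other a reverse one; not known which. Tightening comes up solid within 3 degrees; slackening has a steady light drag of 0.1 N m. It stays where left and does not rise.
- nut_b (a joint): Turn (rad) of stand B's nut from tight: 0 at its solid stop, starts below 0.05, grows to at most 2.0 as it slackens, whichever way that is. One stand has an ordinary thread, the other a reverse one; not known which. Tightening comes up solid within 3 degrees; slackening has a steady light drag of 0.1 N m. It stays where left and does not rise.
Mind the look-alikes: they are no part of the job. Leave any green or yellow look-alike of the part that bears nut_b_grip alone.

How it is judged (in metres and radians):
At the end, for the whole second after the job is handed in: The nut of the stand nearer the robot is slackened at least 60 degrees (1.05 rad) from tight and at rest, and the nut of the farther stand is still within 0.15 rad of tight (((world x of nut_a_grip below 0.645 m and value of joint nut_a above 1.05 rad and value of joint nut_b below 0.15 rad and velocity of joint nut_a between -0.1 and 0.1 rad/s) or (world x of nut_b_grip below 0.645 m and value of joint nut_b above 1.05 rad and value of joint nut_a below 0.15 rad and velocity of joint nut_b between -0.1 and 0.1 rad/s))); the robot touches nothing.
It fails at once if the nut of the farther stand is turned loose by more than 0.15 rad ((world x of nut_a_grip above 0.645 m and value of joint nut_a above 0.15 rad) or (world x of nut_b_grip above 0.645 m and value of joint nut_b above 0.15 rad)).
It also fails if it takes over 54 s, if anything falls off the work surface, if the arm or the gripper's body presses on something with over 40 N, if the wrist force passes 120 N, or if a joint passes its speed limit or range.

## Robot

A 6-joint arm with a two-finger parallel gripper is mounted at the origin on the work surface. World frame = base frame: x ahead of the robot, y to its left, z up, the work surface at z = 0. Lengths are in mm, angles in rad, forces in N, time in s.
With the tool pointing down it reaches from about 425 to 950 mm from the base axis. Payload 3.5 kg.
Tool frame: the origin (TCP) lies on the centre line of the jaws, within the pads' length; the fingertips stand 19 mm ahead of it and the grasp point (between the pads) is the TCP; z points along the fingers, x is the direction in which the jaws open and shut, and the axes are right-handed (so a half turn about z gives the same grasp; the last joint's range is limited). The gripper opens to 85 mm and grips with 20 to 120 N. Pads are 22 mm wide; open, the fingers measure 114 mm over their backs; the gripper's body (76 mm by 85 mm) begins 54 mm behind the grasp point. The pads swing forward as they close: fully open they stand 13 mm farther back than shut.
Start: joints at [1.064, 0.286, 1.577, -0, 1.279, -0.15], TCP at [235.726, 632.487, 250.325] pointing down, gripper open.
Joint ranges: [-2.77, 2.77], [-0.9, 2.22], [0.21, 2.48], [-1.53, 4.67], [0.24, 2.81], [-2.84, 2.84]. Speed limits (rad/s): [2.79, 2.79, 3.14, 3.14, 3.14, 3.14].

## Interface

Orientations are given as [roll, pitch, yaw] about the fixed x, y, z axes, in that order (R = Rz(yaw) Ry(pitch) Rx(roll)).
In Python, from bench import ctrl gives the robot as it stands.
- The arm moves only by the shell command python3 -m jog 'ROWS' [FORCE]. ROWS is JSON, a list of rows, each a list of 3 entries, a list of its own where there are three numbers: the opening, from 0 (shut) to 1 (fully open), then the shift along the tool's x, y, z in mm, then the turn about the tool's z in degrees. A call has 1 to 12 rows; each row is the pose to reach, as a shift and turn from the pose measured when the call began, along the tool's axes at that moment; what a row does not reach only later rows make up. A row lasts 1/8 s, in which the tool goes at most 62.5 mm and 10.7 degrees, less where a joint would pass 70% of its speed; a pose out of reach is approached as far as the arm can. A call with a gripper value outside its range is refused whole. The fingers move at their own pace and stop on an object; FORCE is the grip in N (left out, the last holds). Time passes only in rows, so rows that repeat a pose let the fingers close. It gives the time, the measured TCP pose, the force and the opening at its end, in the units of the state.
- ctrl.get_obs(): the state, without advancing time (a new reading comes with each control period).
- ctrl.snapshot(name): name is "scene" or "top" or "wrist"; returns (picture, depth): 400x640x3 uint8, blue, green, red; 400x640 float32, mm along the optical axis (not along the pixel's ray), 0 where there is no reading.
- ctrl.camera_params(name): a dict with "fx", "fy", "cx", "cy" (pixels), "camera_from_world" (4x4, takes a point from world to camera coordinates); the wrist camera has in their place "hand_eye" (4x4, takes a point from camera to tool coordinates, whose origin is the TCP and whose axes are the tool frame's). Camera axes: x right, y up, looking along -z (the intrinsics and any distortion apply to the point x, -y, -z); pixel columns grow to the right and rows downward; lengths in mm; the calibration is good to about 2 mm. A picture is of the moment at which its call begins: read the wrist's pose just before it. camera_params takes no time and is no camera call.
- ctrl.sign_off(): hands the job in, once; it reports no verdict.
The state is a dict: "clock": time; "joints": joint angles; "qvel": joint speeds; "tau": joint torques, N m; "position": TCP position; "tool_rot": TCP orientation; "wrist_force": force on the tool from outside, world axes, zero at the start; "wrist_torque": the same for the moment, N m; "finger_gap": finger opening in mm.
Only numpy, scipy, OpenCV 4.12 (cv2) and the standard library are available. Lean on these libraries where they do the work, as an engineer would, in place of code of your own. Each camera call takes 0.05 s, during which the arm holds its last target. There are 200 camera calls.

## Working session

There is one attempt and no reset: what is moved stays moved. The work goes in short steps, Python scripts to look and compute and a shell command to move; the robot and the scene stay as the last step left them, time stands still between calls to the robot, and variables do not carry over. Pictures are saved under pics/ and viewed, about 8 in all and at most 12, crops included, and the job is handed in when it is done.

```bash
mkdir -p pics; python3 - <<'E'
from bench import ctrl
import cv2,numpy as np
for n in("top","scene"):
    im,d=ctrl.snapshot(n); cv2.imwrite(f"pics/{n}1.png",im); np.save(f"pics/{n}1.npy",d)
    print(ctrl.camera_params(n))
print(ctrl.get_obs()); print(ctrl.camera_params("wrist"))
E
```

```text
{'fx': 495.2756678571825, 'fy': 495.2756678571825, 'cx': 315.80356600524266, 'cy': 195.67962929127685, 'camera_from_world': array([[-5.77503455e-03, -9.99977395e-01, -3.44362948e-03,
         4.42892264e+01],
       [ 9.77000271e-01, -6.37633895e-03,  2.13142704e-01,
        -5.69747758e+02],
       [-2.13159844e-01, -2.13352046e-03,  9.77015010e-01,
        -9.26433192e+02],
       [ 0.00000000e+00,  0.00000000e+00,  0.00000000e+00,
         1.00000000e+00]])}
{'fx': 419.09176894140177, 'fy': 419.09176894140177, 'cx': 315.2557251910443, 'cy': 206.7758162528655, 'camera_from_world': array([[-6.08242922e-01,  7.93748716e-01, -1.87726741e-03,
         2.93578368e+02],
       [-6.37694432e-01, -4.87248842e-01,  5.96602361e-01,
         3.20206127e+02],
       [ 4.72637662e-01,  3.64076286e-01,  8.02534796e-01,
        -1.32665531e+03],
       [ 0.00000000e+00,  0.00000000e+00,  0.00000000e+00,
         1.00000000e+00]])}
{'clock': 0.1, 'joints': array([ 1.06403496e+00,  2.87061342e-01,  1.57802876e+00,  8.77205034e-06,
        1.27859436e+00, -1.50020031e-01]), 'qvel': array([-0.0014173
[... 253 characters left out ...]
09694184]), 'tool_rot': array([-3.14127171e+00,  2.06706223e-03,  1.21405278e+00]), 'wrist_force': array([ 0.62154227, -0.73511437,  0.59742502]), 'wrist_torque': array([-0.01622082,  0.0260092 ,  0.01163609]), 'finger_gap': 85.60370947719923}
{'fx': 276.9183041334004, 'fy': 276.9183041334004, 'cx': 321.83044438512945, 'cy': 201.48086267109224, 'hand_eye': array([[ 9.99999676e-01,  1.63489619e-04,  7.88572236e-04,
        -7.16752501e-01],
       [ 3.79803346e-04, -9.59187101e-01, -2.82771924e-01,
        -7.24030466e+01],
       [ 7.10158043e-04,  2.82772132e-01, -9.59186852e-01,
        -1.24582965e+02],
       [ 0.00000000e+00,  0.00000000e+00,  0.00000000e+00,
         1.00000000e+00]])}
```

View pics/top1.png

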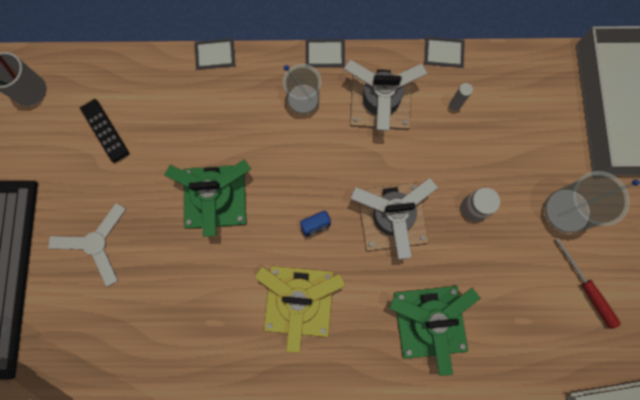

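View pics/scene1.png

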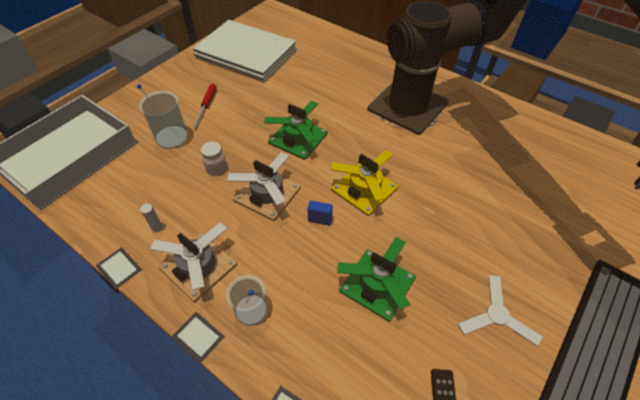

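Top view candidates: plywood stands with white propellers have their bars at (400,208) near and (387,80) far. The look-alikes are green at (204,186) and (442,323), and yellow at (297,300). By the description I choose (400,208) and check it in a crop.

```bash
cat >h.py <<'E'
import numpy as np
from bench import ctrl
def ray(P,T,u,v,z):
    R=T[:3,:3];t=T[:3,3]; o=-R.T@t
    d=R.T@np.array([(u-P['cx'])/P['fx'],-(v-P['cy'])/P['fy'],-1])
    return o+d*(z-o[2])/d[2]
E
python3 - <<'E'
from h import *
import cv2
P=ctrl.camera_params("top")
for u,v in((400,208),(387,80)): print(ray(P,P['camera_from_world'],u,v,114))
im=cv2.imread("pics/top1.png")[165:265,340:510]
cv2.imwrite("pics/c1.png",cv2.convertScaleAbs(cv2.resize(im,None,fx=4.7,fy=4.7,interpolation=3),alpha=1.6))
E
```

```text
[ 533.88247892 -117.05140706  114.        ]
[ 792.82336852 -102.11144243  114.        ]
```

View pics/c1.png

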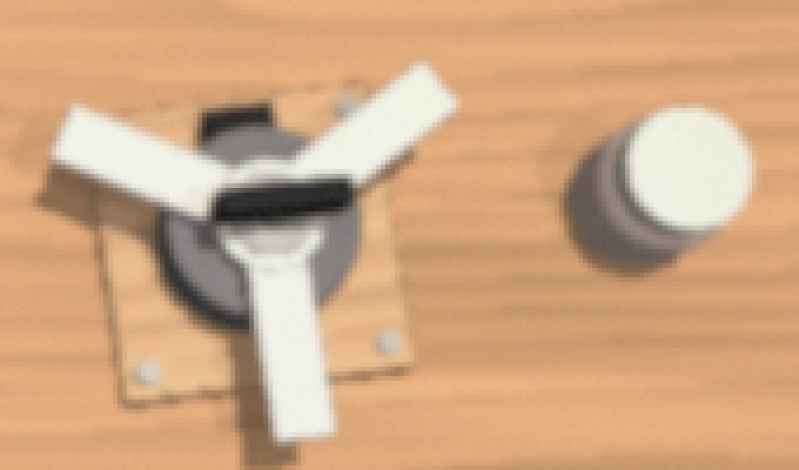

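The crop shows white blades on a plywood foot and a grey motor, so this is the right stand. Its bar runs (215,208)–(352,190) in the crop, which gives a centre of about (534,-117) mm and a bar yaw of about -83°. The jaws therefore need yaw of about 6.6°. I go above it first.

```bash
python3 -m jog '[[1,[-60,54,0],6],[1,[-120,108,0],13],[1,[-180,162,0],20],[1,[-240,216,0],27],[1,[-300,270,0],34],[1,[-360,324,0],41],[1,[-420,378,0],48],[1,[-480,432,0],55],[1,[-520,470,0],60],[1,[-560,505,0],63],[1,[-598,540,0],63],[1,[-598,540,0],63]]' 60
python3 -m jog '[[1,[0,0,0],0],[1,[0,0,0],0]]'
python3 - <<'E'
from h import *
import cv2
o=ctrl.get_obs();print(o['position'],o['tool_rot'],o['clock'],o['wrist_torque'])
im,d=ctrl.snapshot("wrist"); cv2.imwrite("pics/w1.png",im)
E
```

```text
clock: 1.6
position: [511.9, -66.9, 249.8]
tool_rot: [3.14, 0.001, 0.114]
wrist_force: [-0.3, -0.4, 1.0]
finger_gap: 85.4
clock: 1.85
position: [511.4, -66.8, 249.1]
tool_rot: [3.141, 0.003, 0.113]
wrist_force: [0.6, -0.2, -0.7]
finger_gap: 85.4
[511.43514028 -66.81642237 249.0742678 ] [3.14131685e+00 2.75344086e-03 1.13042844e-01] 1.85 [-0.00901364  0.06560934 -0.00711557]
```

View pics/w1.png

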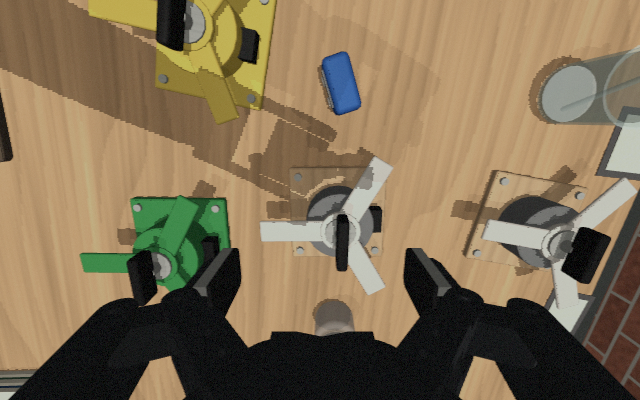

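The wrist view shows the near bar at about (342,243) between the jaws, the green stand on the left and the far stand at (585,255). I enlarge it.

```bash
python3 - <<'E'
import cv2
im=cv2.imread("pics/w1.png")[195:295,290:400]
cv2.imwrite("pics/c2.png",cv2.convertScaleAbs(cv2.resize(im,None,fx=6,fy=6,interpolation=3),alpha=2,beta=20))
E
```

```text
(no output)
```

View pics/c2.png

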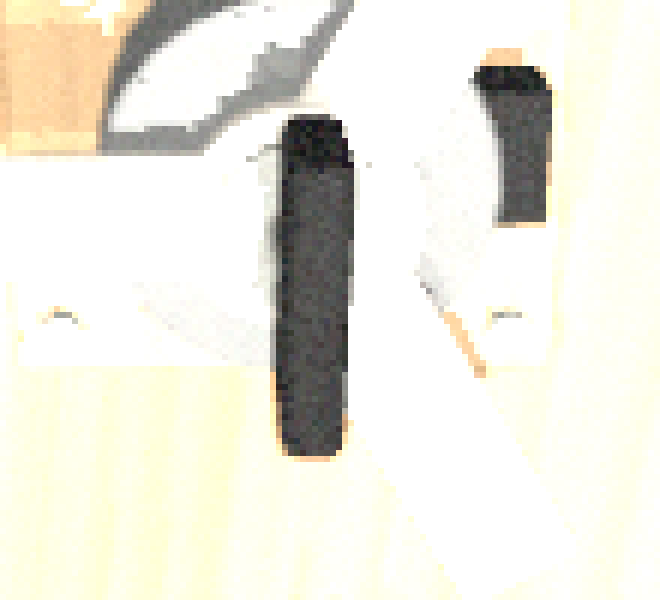

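Top face ends are at crop (318,168) and (312,455), which is about pixel (343,223) and (342,270.8).

```bash
python3 - <<'E'
from h import *
from scipy.spatial.transform import Rotation as Ro
P=ctrl.camera_params("wrist");o=ctrl.get_obs()
W=np.eye(4);W[:3,:3]=Ro.from_euler('xyz',o['tool_rot']).as_matrix();W[:3,3]=o['position']
T=np.linalg.inv(W@P['hand_eye'])
a=ray(P,T,343,223,116);b=ray(P,T,342,270.8,116);c=(a+b)/2
print(a,b,c,np.linalg.norm(a-b)); 
print("bar yaw",np.degrees(np.arctan2(*(b-a)[1::-1])))
c[2]=104; print(W[:3,:3].T@(c-o['position']))
E
```

```text
[534.15194505 -90.72157178 116.        ] [ 540.34772744 -143.85315835  116.        ] [ 537.24983624 -117.28736507  116.        ] 53.491618141601734
bar yaw -83.34866314256381
[ 20.21422328  53.72470431 145.23123228]
```

Both cameras agree to 3 mm and the yaw matches to 0.2°. I go over the bar, down, and close.

```bash
python3 -m jog '[[1,[19,54,0],0],[1,[19,54,0],0],[1,[19,54,50],0],[1,[19,54,100],0],[1,[19,54,130],0],[1,[19,54,145],0],[1,[19,54,145],0],[1,[19,54,145],0]]' 60
python3 -m jog '[[0.4,[0,0,0],0],[0.3,[0,0,0],0],[0,[0,0,0],0],[0,[0,0,0],0],[0,[0,0,0],0],[0,[0,0,0],0]]' 60
python3 -c "
from bench import ctrl;o=ctrl.get_obs();print(o['position'],o['wrist_force'],o['wrist_torque'],o['finger_gap'],o['joints'])"
```

```text
clock: 2.9
position: [537.2, -117.7, 106.0]
tool_rot: [3.14, -0.0, 0.115]
wrist_force: [-0.5, -0.3, 0.1]
finger_gap: 85.4
clock: 3.65
position: [537.9, -117.7, 106.4]
tool_rot: [3.139, -0.002, 0.115]
wrist_force: [3.5, 1.0, 0.1]
finger_gap: 11.1
[ 537.94111759 -117.691919    106.38596563] [3.5050116  1.00201053 0.14003313] [ 0.11342836 -0.4838986  -0.110049  ] 11.057146371001602 [-3.99316166e-01  1.79738220e-01  1.98936466e+00 -9.87386323e-04
  9.69309748e-01 -5.13298375e-01]
```

Gripped, with the gap at about 12 mm. Now I feel each way with small turns.

```bash
C='from bench import ctrl
o=ctrl.get_obs();print("T",o["wrist_torque"],"F",o["wrist_force"],"rot",o["tool_rot"],o["finger_gap"])'
python3 -m jog '[[0,[0,0,0],2],[0,[0,0,0],4],[0,[0,0,0],5],[0,[0,0,0],5],[0,[0,0,0],5]]' >/dev/null; python3 -c "$C"
python3 -m jog '[[0,[0,0,0],-2],[0,[0,0,0],-4],[0,[0,0,0],-6],[0,[0,0,0],-8],[0,[0,0,0],-10],[0,[0,0,0],-10],[0,[0,0,0],-10]]' >/dev/null; python3 -c "$C"
```

```text
T [ 0.15744033 -0.22228019 -0.04509659] F [ 1.54924957 -0.15546246  0.03415464] rot [ 3.13968228e+00 -2.42685613e-03  2.68715450e-02] 10.862799465447878
T [ 0.09389632 -0.29543541 -1.37160267] F [ 1.46135399  0.37126573 -0.26564354] rot [ 3.13984366e+00 -2.61734746e-03  1.99190904e-01] 11.03384280161884
```

A positive turn gives freely (about 0.05 N m) and a negative one comes up solid (1.37 N m at +0.08 rad). So positive slackens, and I turn about 90° that way.

```bash
C='from bench import ctrl
o=ctrl.get_obs();print("T",o["wrist_torque"],"F",o["wrist_force"],"rot",o["tool_rot"],o["finger_gap"])'
python3 -m jog '[[0,[0,0,0],6],[0,[0,0,0],12],[0,[0,0,0],19],[0,[0,0,0],26],[0,[0,0,0],33],[0,[0,0,0],40],[0,[0,0,0],45],[0,[0,0,0],45]]' ; python3 -c "$C"
python3 -m jog '[[0,[0,0,0],6],[0,[0,0,0],12],[0,[0,0,0],19],[0,[0,0,0],26],[0,[0,0,0],33],[0,[0,0,0],40],[0,[0,0,0],45],[0,[0,0,0],47],[0,[0,0,0],47],[0,[0,0,0],47]]' ; python3 -c "$C"
```

```text
clock: 6.15
position: [537.5, -117.6, 106.4]
tool_rot: [3.14, -0.002, -0.581]
wrist_force: [-0.1, 0.4, 2.5]
finger_gap: 11.5
T [ 0.1224623   0.00773218 -0.13310706] F [-0.14950706  0.4375813   2.49641765] rot [ 3.14042533e+00 -2.01623548e-03 -5.80743985e-01] 11.455826959830837
clock: 7.4
position: [537.2, -117.1, 106.4]
tool_rot: [3.141, -0.001, -1.399]
wrist_force: [0.3, 4.3, 3.8]
finger_gap: 10.8
T [0.66960233 0.18998404 0.08750205] F [0.25905118 4.31104253 3.75100728] rot [ 3.14140675e+00 -1.25588315e-03 -1.39933459e+00] 10.750730313785729
```

It turned 1.51 rad from the starting yaw. I release, lift, and look.

```bash
python3 -m jog '[[0.3,[0,0,0],0],[0.6,[0,0,0],0],[1,[0,0,0],0],[1,[0,0,0],0],[1,[0,0,0],0],[1,[0,0,0],0]]'
python3 -m jog '[[1,[0,0,-15],0],[1,[0,0,-50],0],[1,[0,0,-100],0],[1,[0,0,-150],0],[1,[0,0,-180],0],[1,[0,0,-180],0],[1,[0,0,-180],0]]'
python3 - <<'E'
from h import *
import cv2
im,d=ctrl.snapshot("wrist"); t,_=ctrl.snapshot("scene")
out=np.zeros((400,800,3),np.uint8); out[:,:400]=im[:,120:520]
out[:,400:]=cv2.resize(t[130:290,140:300],(400,400),interpolation=3)
cv2.imwrite("pics/v1.png",cv2.convertScaleAbs(out,alpha=1.4))
o=ctrl.get_obs();print(o['wrist_force'],o['qvel'])
E
```

```text
clock: 8.15
position: [537.2, -117.2, 106.4]
tool_rot: [3.141, -0.001, -1.399]
wrist_force: [0.7, 0.3, -0.4]
finger_gap: 85.7
clock: 9.02
position: [536.7, -116.7, 285.5]
tool_rot: [3.14, -0.001, -1.399]
wrist_force: [0.2, -0.2, -1.2]
finger_gap: 85.4
[ 0.07765283 -0.63660892  0.08293505] [-0.00226478  0.00394744 -0.00072646 -0.00065492  0.00038494  0.00050127]
```

View pics/v1.png

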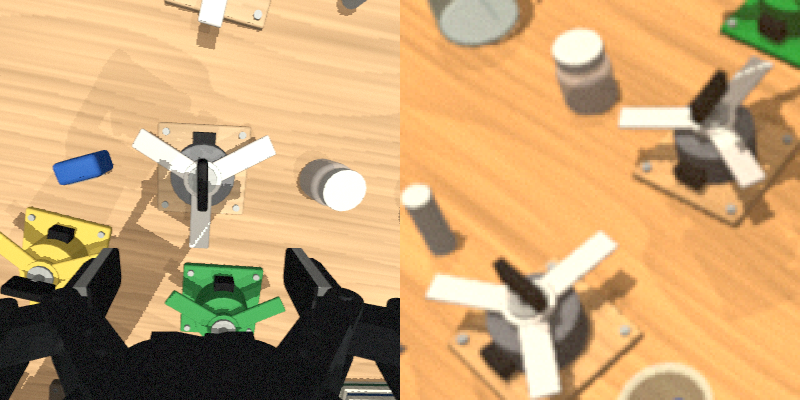

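The near bar, at (202,185) in the left half, now points along the lower blade. It started square to that blade, so it has turned close to 90°. The far nut is untouched and nothing was knocked over.

```bash
python3 -c "
from bench import ctrl;print(ctrl.sign_off())"
```

```text
the job is handed in; nothing more can be done
None
```

I slackened the hub nut on the nearer stand (about x 537, y -117 mm) by close to 90°, let go of it, and handed the job in at about 9 s.

- **Which way it gave:** I tried it a few degrees each way. Clockwise from above turned with almost no resistance, and anticlockwise came up solid at about 1.4 N m. So this nut has the reverse thread, and I turned it clockwise.
- **How far:** the gripper's yaw changed by 1.51 rad (about 87°) from its grip position, with little resistance. I could not read the nut's joint value itself. In the last picture the bar points along a blade it started square to, which matches.
- **Last checks:** the gripper is open about 180 mm above the nut, and the wrist force is near zero. The farther stand was not touched, and nothing in view had moved or fallen. No check failed. The two position measurements differed by 3 mm, which did not affect the grip.

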